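Square a battery cassette into the corner of its chassis pan

ROBOT

A 7-joint arm with a two-finger parallel gripper is mounted at the origin on the work surface. World frame = base frame: x ahead of the robot, y to its left, z up, the work surface at z = 0. Lengths are in m, angles in degrees, forces in N, time in s.
With the tool pointing down it reaches from about 0.425 to 0.875 m from the base axis. Payload 4.7 kg.
Tool frame: the origin (TCP) lies on the centre line of the jaws, within the pads' length; the fingertips stand 19 mm ahead of it and the grasp point (between the pads) is the TCP; z points along the fingers, y is the line along which they close (so a half turn about z gives the same grasp; the last joint's range is limited). The gripper opens to 87 mm and grips with 3 to 60 N. Pads are 19 mm wide; open, the fingers measure 117 mm over their backs; the gripper's body (75 mm by 190 mm) begins 51 mm behind the grasp point.
Start: joints at [65.724, 18.392, -4.016, 83.108, 1.295, 78.541, -3.26], TCP at [0.276, -0.589, 0.242] pointing down, gripper open.
Joint ranges: [-163.93, 163.93], [-17.29, 119.83], [-79.2, 71.16], [3.27, 140.29], [-89.18, 269.18], [5.43, 117.66], [-154.24, 154.24]. Speed limits (degrees/s): [147.25, 147.25, 180, 180, 180, 180, 180].

INTERFACE

Orientations are given as [roll, pitch, yaw] about the fixed x, y, z axes, in that order (R = Rz(yaw) Ry(pitch) Rx(roll)).
In Python, from cell import env, imaging gives the robot as it stands.
- The arm moves only by the shell command python3 -m crank 'ROWS' [OPENING] [FORCE]. ROWS is JSON, a list of rows, each an object of numbers: "x", "y", "z": the shift along the tool's x, y, z in m; "turn": the turn about the tool's z in rad. In form: [{"x": .., "y": .., "z": .., "turn": ..}, ...]. A call has 1 to 12 rows; each row is the pose to reach, as a shift and turn from the pose commanded when the call began, along the tool's axes at that moment; what a row does not reach only later rows make up. A row lasts 1/8 s, in which the tool goes at most 62.5 mm and 10.7 degrees, less where a joint would pass 70% of its speed; a pose out of reach is approached as far as the arm can. A call with a gripper value outside its range is refused whole. OPENING is the finger opening in m, from 0 to 0.087, set as the call begins (- or left out, the last holds). The fingers move at their own pace and stop on an object; FORCE is the grip in N (left out, the last holds). Time passes only in rows, so rows that repeat a pose let the fingers close. It gives the time, the measured TCP pose, the force, the opening and the grip force at its end, in the units of the state.
- env.get_obs(): the state, without advancing time (a new reading comes with each control period).
- imaging.read_camera(name): name is "side" or "top"; returns the picture (384x512x3 uint8, red, green, blue); there is no depth.
- imaging.get_calibration(name): a dict with "camera_matrix" (3x3 intrinsics, pixels), "k1" (the pictures are not rectified: a ray, as slopes to the right and down, at radius r is drawn at 1 + k1 r^2 times it, then the intrinsics apply), "position" and "attitude" of the camera in the world. Camera axes: x right, y up, looking along -z (the intrinsics and any distortion apply to the point x, -y, -z); pixel columns grow to the right and rows downward; lengths in m; the calibration is good to about 2 mm. A picture is of the moment at which its call begins. get_calibration takes no time and is no camera call.
- env.sign_off(): hands the job in; it is judged then, once.
The state is a dict: "time_s": time; "qpos": joint angles; "joint_velocities": joint speeds; "effort": joint torques, N m; "tool_pos": TCP position; "tool_rot": TCP orientation; "force": force on the tool from outside, world axes, zero at the start; "wrist_torque": the same for the moment, N m; "grip_width": finger opening in m; "grasp_force": force on a finger pad.
Only numpy, scipy, OpenCV 4.12 (cv2) and the standard library are available. Lean on these libraries where they do the work, as an engineer would, in place of code of your own. Each camera call takes 0.05 s, during which the arm holds its last target. There are 200 camera calls.

TASK

A loose battery cassette (black tray of blue cells with a green circuit board) lies askew in the shallow metal pan. Push it along the pan floor with your fingertips until its long side is flush against the pan's side rail and its end away from the green board is up against the end stop, ready to be bolted down; only push it, never lift or tip it. Leave the fan, heat sink, dish and yellow adapter where they are, and finish with the hand clear.

Things in the scene. Friction and masses are not known exactly. Their poses are not given: they have to be found in the camera images.
- pan: Shallow galvanised pan fixed to the bench. Floor plate 340 (x) by 240 (y) by 3 mm; origin at the centre of its underside, on the bench, z up. End stop across its +x end and side rail along its -y side, 12 mm thick, tops 30 mm above the bench; other sides open. Its +x points roughly to the robot's left, its rail is on the side away from the robot; place and yaw vary.
- stop_face (a point): Middle of the end stop's inner face, at the floor: pan frame x = +158, y = 0, z = 3 mm. Axes as the pan's; the face looks to -x.
- rail_face (a point): Middle of the side rail's inner face, at the floor: pan frame x = 0, y = -108, z = 3 mm. Axes as the pan's; the face looks to +y.
- cassette_mid (a point): Centre of the cassette, 13 mm above its underside: 150 long (x), 76 wide (y), 26 mm high, 0.3 to 0.55 kg, centre of mass near here. +x is the leading end (cells) that goes to the stop; the trailing end, with green board, has a 22 mm high end wall that may be pushed, as may the sides. Starts within 0.35 rad of the pan's x. Home in the corner this point is at pan x = +83, y = -70 mm.
- fan_mid (a point): Centre of the black cooling fan, 40 x 40 mm, 28 mm high, standing loose in the pan in the corner by the end stop away from the rail. Leave alone.
- heatsink_mid (a point): Centre of the loose finned aluminium heat sink, 60 x 44 mm, 32 mm high, on the bench by the pan. Leave alone.
- dish_mid (a point): Centre of the loose round steel screw dish, 72 mm diameter, 24 mm high, on the bench by the pan. Leave alone.
- brick_mid (a point): Centre of the loose yellow power adapter, 70 x 45 mm, 30 mm high, on the bench by the pan. Leave alone.
Not all that is in view belongs to the job. Several things look just like the part that bears cassette_mid: the one meant starts farthest from the robot's base.

How it is judged (in metres and radians):
At the end, for the whole second after the job is handed in: The cassette lies flat on the pan floor, its leading end within 4 mm of the end stop and its long side within 4 mm of the side rail, parallel to the rail within 0.04 rad; the fan, heat sink, dish and adapter are within 15 mm of where they stood (x of cassette_mid in the frame of pan between 0.079 and 0.086 m and y of cassette_mid in the frame of pan between -0.073 and -0.066 m and z of cassette_mid in the frame of pan below 0.02 m and angle between the x axis of cassette_mid and the x axis of pan, either way round below 0.04 rad and angle between cassette_mid's own z axis and vertical below 0.04 rad and distance of each of fan_mid, heatsink_mid, dish_mid, brick_mid from where it was at the start of the episode below 0.015 m); the robot touches nothing.
It fails at once if the cassette is lifted off the pan floor (more than 8 mm) (z of cassette_mid in the frame of pan above 0.024 m).
It fails at once if the cassette is tipped (more than 0.15 rad) (angle between cassette_mid's own z axis and vertical above 0.15 rad).
It fails at once if the fan, heat sink, dish or adapter is moved more than 15 mm (distance of any of fan_mid, heatsink_mid, dish_mid, brick_mid from where it was at the start of the episode above 0.015 m).
It also fails if it takes over 48 s, if anything falls off the work surface, if the arm or the gripper's body presses on something with over 40 N, if the wrist force passes 120 N, or if a joint passes its speed limit or range.

## Working session

There is one attempt and no reset: what is moved stays moved. The work goes in short steps, Python scripts to look and compute and a shell command to move; the robot and the scene stay as the last step left them, time stands still between calls to the robot, and variables do not carry over. Pictures are saved under pics/ and viewed, at most 10 in all, crops included, and the job is handed in when it is done.

```bash
mkdir -p pics; python3 - <<'E'
from cell import env, imaging
import cv2
for n in ("top","side"):
    im=imaging.read_camera(n); cv2.imwrite(f"pics/{n}0.png",cv2.resize(im[:,:,::-1],(800,600),interpolation=cv2.INTER_CUBIC)); cv2.imwrite(f"raw_{n}0.png",im[:,:,::-1])
    print(n,imaging.get_calibration(n))
print(env.get_obs())
E
```

```text
top {'camera_matrix': array([[480.79910336,   0.        , 251.53309539],
       [  0.        , 480.79910336, 188.1561853 ],
       [  0.        ,   0.        ,   1.        ]]), 'k1': -0.03316330962580018, 'position': array([0.19823484, 0.0206659 , 1.45658946]), 'attitude': array([ 10.95433955,  -1.39059554, -89.64884624])}
side {'camera_matrix': array([[368.96042951,   0.        , 257.58707656],
       [  0.        , 368.96042951, 193.82395347],
       [  0.        ,   0.        ,   1.        ]]), 'k1': 0.037581053483840096, 'position': array([0.03563468, 0.59490755, 0.53959734]), 'attitude': array([  57.05764422,    0.66023439, -143.40360278])}
{'time_s': 0.1, 'qpos': array([65.72321504, 18.43437288, -4.01624163, 83.16731429,  1.29700532,
       78.54069285, -3.25962926]), 'joint_velocities': array([ 0.00404511, -0.07039053,  0.03772871, -0.12600543, -0.05627552,
        0.05515561, -0.02169209]), 'effort': array([ 5.37917531e-04, -4.92570591e+01, -4.05446347e-01, -3.13397670e+01,
       -6.41680718e-02,  3.95071541e-02,  4.52867482e-05]), 'tool_pos': array([ 0.27533145, -0.58830202,  0.24058118]), 'tool_rot': array([-1.79902966e+02,  7.16341288e-03,  2.50878170e+01]), 'force': array([-0.32955248,  0.41395137,  0.13481957]), 'wrist_torque': array([-0.01642173,  0.00544673, -0.04236436]), 'grasp_force': 0.0, 'grip_width': 0.08725382348164784}
```

View pics/top0.png

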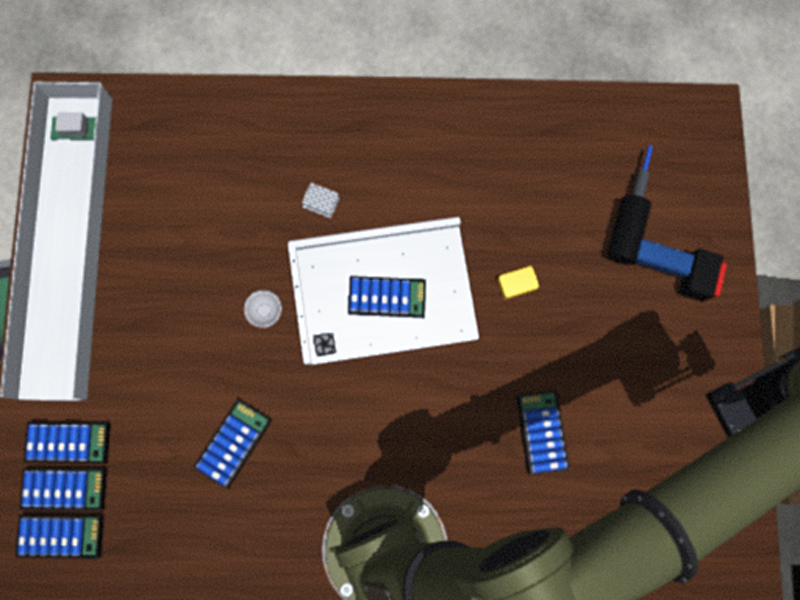

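View pics/side0.png

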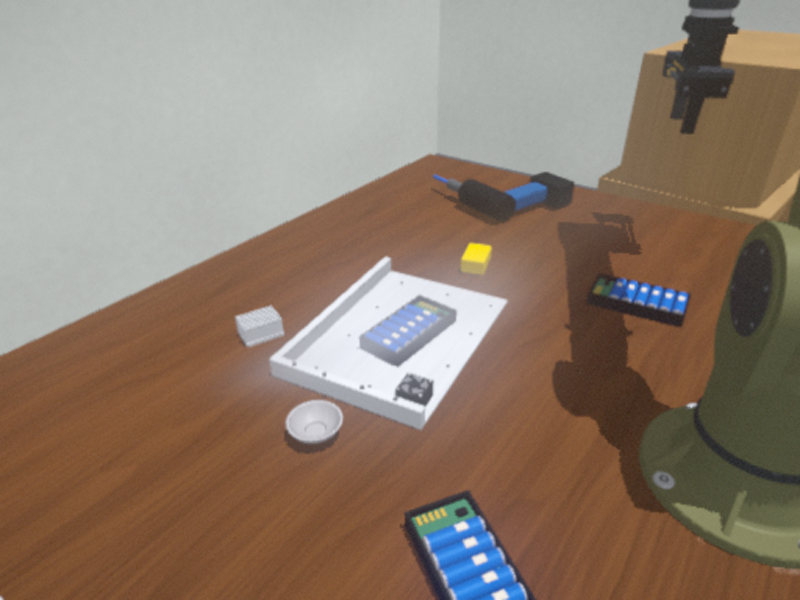

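In the top view, cassette look-alikes are at (387,297) in the pan, (232,443) and (545,432) on the bench, and three in a row at (65,440), (62,490) and (58,538) by the far-left edge. The task says the cassette lies in the pan, and only (387,297) does, within 0.35 rad of pan x. It is also farther from the base than the two loose ones on the bench. I'll work out the distance to the row of three and confirm with a crop.

```bash
cat > h.py <<'E'
import numpy as np, cv2
from cell import imaging
from scipy.spatial.transform import Rotation as R
def cal(n):
    c=imaging.get_calibration(n); return c['camera_matrix'],c['k1'],np.array(c['position']),R.from_euler('xyz',c['attitude'],degrees=True).as_matrix()
def world(n,uv,z):
    K,k,p,A=cal(n); s=cv2.undistortPoints(np.array([[uv]],float),K,np.array([k,0,0,0,0.]))[0,0]
    d=A@np.array([s[0],-s[1],-1]); return p+d*(z-p[2])/d[2]
def pix(n,P):
    K,k,p,A=cal(n); q=A.T@(np.array(P,float)-p); s=np.array([q[0],-q[1]])/-q[2]; s=s*(1+k*(s@s)); return K[:2,:2]@s+K[:2,2]
def crop(n,name,u0,v0,w,h,f):
    im=imaging.read_camera(n)[:,:,::-1]
    cv2.imwrite(name,cv2.resize(im[v0:v0+h,u0:u0+w],(w*f,h*f),interpolation=cv2.INTER_CUBIC))
E
python3 - <<'E'
from h import *
for q in [(387,297),(232,443),(545,432),(65,440),(62,490),(58,538)]:
    w=world('top',np.array(q)*.64,0.026); print(q,w.round(3),np.hypot(*w[:2]).round(3))
crop('top','pics/c1.png',180,132,133,106,6)
E
```

```text
(387, 297) [ 0.469 -0.001  0.026] 0.469
(232, 443) [0.189 0.286 0.026] 0.343
(545, 432) [ 0.213 -0.301  0.026] 0.369
(65, 440) [0.192 0.598 0.026] 0.628
(62, 490) [0.101 0.596 0.026] 0.604
(58, 538) [0.015 0.596 0.026] 0.596
```

View pics/c1.png

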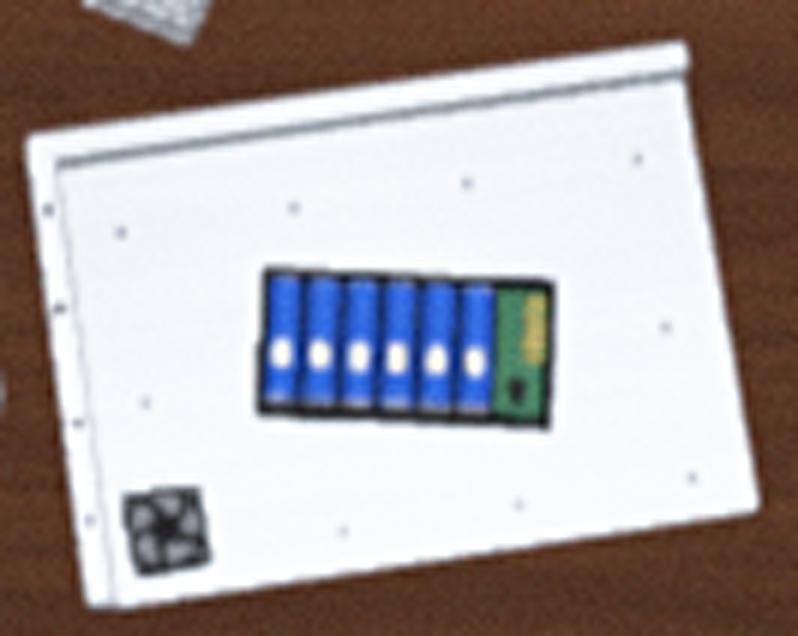

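The crop shows the cassette in the pan. Its corners are (265,268), (554,283), (549,428) and (259,412), with the green board on the right, away from the stop. The three in the row are farther out but lie on the bench, so they can't be the cassette in the pan. The rail is along the top, the stop on the left, and the fan at (167,530). Next I'll fit poses.

```bash
cat >> h.py <<'E'
from scipy.optimize import least_squares
def fit(pts, x0):
    # pts: list (u,v, local xyz with z world)
    def f(p,out=False):
        c,s=np.cos(p[2]),np.sin(p[2]); r=[]
        for u,v,X,Y,Z in pts: r+=list(pix('top',[p[0]+c*X-s*Y,p[1]+s*X+c*Y,Z])-[u,v])
        return np.array(r)
    o=least_squares(f,x0); return o.x,o.fun
E
python3 - <<'E'
from h import *
C=lambda u,v:(180+(u+.5)/6-.5,132+(v+.5)/6-.5)
pan=[(*C(28,135),.17,-.12,.03),(*C(685,42),-.17,-.12,.03),(*C(760,508),-.17,.12,.003),(*C(88,606),.17,.12,.03)]
x,r=fit(pan,[.47,0,1.5]); print('pan',x.round(4),np.degrees(x[2]),r.round(2))
cas=[(*C(265,268),.075,-.038,.029),(*C(554,283),-.075,-.038,.025),(*C(549,428),-.075,.038,.025),(*C(259,412),.075,.038,.029)]
y,r=fit(cas,[.47,0,1.5]); print('cas',y.round(4),np.degrees(y[2]),r.round(2))
T=lambda p,q:np.array([[np.cos(p[2]),np.sin(p[2])],[-np.sin(p[2]),np.cos(p[2])]])@(np.array(q)-p[:2])
print('cas in pan',T(x,y[:2]))
for n,(u,v,z) in dict(fan=(167,530,.031)).items(): print(n,T(x,world('top',C(u,v),z)[:2]), world('top',C(u,v),z))
for n,(u,v,z) in dict(hs=(321,200,.032),dish=(262,309,.024),brick=(519,282,.03)).items():
    w=world('top',(u*.64,v*.64),z); print(n,w.round(3),T(x,w[:2]).round(3))
# side check
P=lambda X,Y,Z:[x[0]+np.cos(x[2])*X-np.sin(x[2])*Y,x[1]+np.sin(x[2])*X+np.cos(x[2])*Y,Z]
for q in [(.17,-.12,.03),(-.17,-.12,.03),(-.17,.12,.003),(.17,.12,.03)]: print(pix('side',P(*q))/.64)
E
```

```text
pan [0.4858 0.0071 1.7307] 99.1641939428094 [ 0.02  0.4  -0.09  0.27 -0.27 -0.07  0.33 -0.54]
cas [4.7100e-01 1.0000e-04 1.5342e+00] 87.90290712970831 [-0.43 -0.33  0.63 -0.24  0.6   0.19 -0.79  0.34]
cas in pan [-0.00457164  0.01575133]
fan [0.12743273 0.08999083] [0.37671141 0.11854604 0.031     ]
hs [0.662 0.131 0.032] [ 0.095 -0.194]
dish [0.444 0.24  0.024] [0.237 0.005]
brick [ 0.501 -0.258  0.03 ] [-0.264  0.027]
[268.52693912 358.50281652]
[384.55176415 256.19753716]
[507.18698208 299.37351211]
[420.83010993 411.88122646]
```

```bash
python3 -m crank '[{"x":0.04,"y":-0.042,"z":0.01,"turn":-0.1},{"x":0.08,"y":-0.084,"z":0.02,"turn":-0.2},{"x":0.12,"y":-0.126,"z":0.03,"turn":-0.3},{"x":0.16,"y":-0.168,"z":0.04,"turn":-0.4},{"x":0.2,"y":-0.21,"z":0.06,"turn":-0.5},{"x":0.24,"y":-0.253,"z":0.08,"turn":-0.6},{"x":0.28,"y":-0.295,"z":0.1,"turn":-0.7},{"x":0.32,"y":-0.337,"z":0.12,"turn":-0.8},{"x":0.36,"y":-0.38,"z":0.12,"turn":-0.9},{"x":0.4,"y":-0.422,"z":0.12,"turn":-1.0},{"x":0.4268,"y":-0.45,"z":0.12,"turn":-1.096},{"x":0.4268,"y":-0.45,"z":0.12,"turn":-1.096}]' 0.087
python3 -m crank '[{"x":0},{"x":0}]'
python3 - <<'E'
from h import *
crop('side','pics/s1.png',160,100,180,150,4)
E
```

```text
time_s: 1.65
tool_pos: [0.4718, 0.0034, 0.1216]
tool_rot: [180.0, -0.1, 88.3]
force: [0.1, -0.4, 0.3]
grip_width: 0.0871
grasp_force: 0.0invalid input
```

View pics/s1.png

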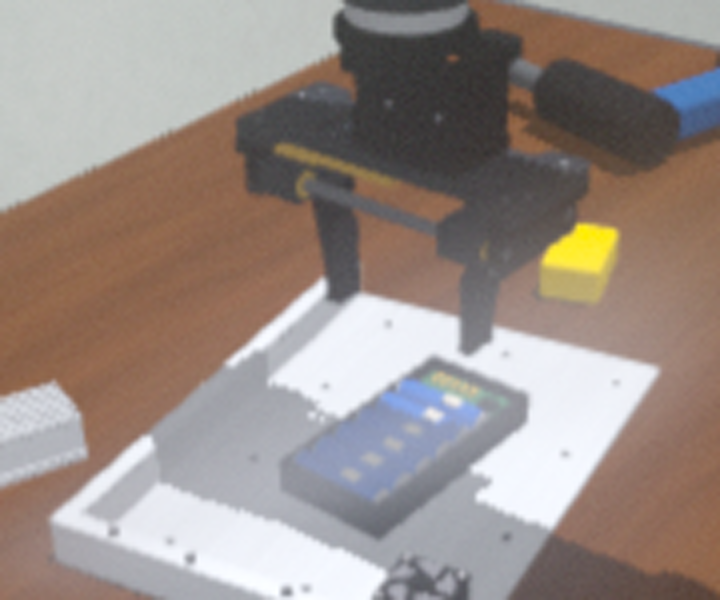

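The hand is over the cassette. Its top corners in the side crop are (283,462), (378,507), (526,395) and (433,357). I'll check those against the fit before going down.

```bash
python3 - <<'E'
from h import *
from cell import env
for (u,v),z in zip([(283,462),(378,507),(526,395),(433,357)],[.029,.029,.025,.025]):
    print(world('side',(160+u/4,100+v/4),z).round(4))
p=[.471,.0001,1.5342];c,s=np.cos(p[2]),np.sin(p[2])
for X,Y in [(.075,-.038),(.075,.038),(-.075,.038),(-.075,-.038)]: print('fit',round(p[0]+c*X-s*Y,4),round(p[1]+s*X+c*Y,4))
o=env.get_obs();print(o['tool_pos'],o['tool_rot'])
E
```

```text
[0.5057 0.077  0.029 ]
[0.435  0.0785 0.029 ]
[ 0.4312 -0.0704  0.025 ]
[ 0.5043 -0.0731  0.025 ]
fit 0.5117 0.0737
fit 0.4358 0.0764
fit 0.4303 -0.0735
fit 0.5062 -0.0762
[0.47123912 0.00090098 0.1213782 ] [-1.79975201e+02 -1.10764215e-03  8.80309672e+01]
```

```bash
python3 -m crank '[{"x":0,"y":-0.001,"z":0.02,"turn":0},{"x":0,"y":-0.001,"z":0.04,"turn":0},{"x":0,"y":-0.001,"z":0.06,"turn":0},{"x":0,"y":-0.001,"z":0.064,"turn":0},{"x":0,"y":-0.001,"z":0.068,"turn":0},{"x":0,"y":-0.001,"z":0.072,"turn":0},{"x":0,"y":-0.001,"z":0.072,"turn":0}]'
python3 -c "
from h import *
crop('side','pics/s2.png',190,130,130,100,6)"
```

```text
time_s: 2.58
tool_pos: [0.4704, -0.0003, 0.0497]
tool_rot: [180.0, 0.0, 87.9]
force: [-0.6, 0.5, -0.5]
grip_width: 0.087
grasp_force: 0.0
```

View pics/s2.png

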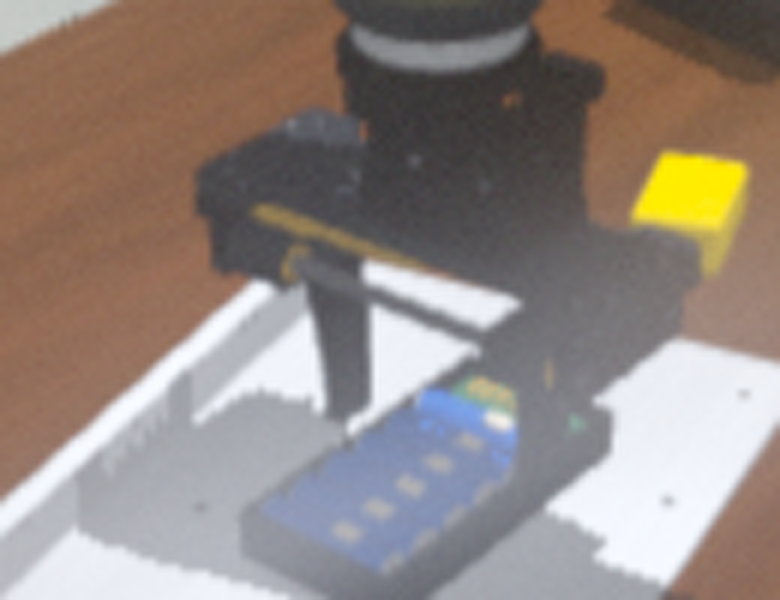

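The fingers straddle the cassette, with the far tip at (345,410) and the near finger at (530,450), both outside its edges. I'll lower the tips beside it.

```bash
python3 -m crank '[{"x":0,"y":0,"z":0.004,"turn":0},{"x":0,"y":0,"z":0.008,"turn":0},{"x":0,"y":0,"z":0.012,"turn":0},{"x":0,"y":0,"z":0.016,"turn":0},{"x":0,"y":0,"z":0.019,"turn":0},{"x":0,"y":0,"z":0.019,"turn":0}]'
```

```text
time_s: 3.38
tool_pos: [0.4701, -0.0002, 0.0302]
tool_rot: [-180.0, -0.0, 87.9]
force: [-0.4, 0.5, -0.3]
grip_width: 0.0872
grasp_force: 0.0
```

```bash
python3 -m crank '[{"x":0.001,"y":0.005,"z":0,"turn":-0.04},{"x":0.002,"y":0.01,"z":0,"turn":-0.08},{"x":0.003,"y":0.015,"z":0,"turn":-0.12},{"x":0.004,"y":0.02,"z":0,"turn":-0.16},{"x":0.005,"y":0.025,"z":0,"turn":-0.197},{"x":0.006,"y":0.03,"z":0,"turn":-0.197},{"x":0.007,"y":0.035,"z":0,"turn":-0.197},{"x":0.008,"y":0.04,"z":0,"turn":-0.197},{"x":0.009,"y":0.044,"z":0,"turn":-0.197},{"x":0.0094,"y":0.047,"z":0,"turn":-0.197},{"x":0.0094,"y":0.047,"z":0,"turn":-0.197}]'
python3 -m crank '[{"x":0,"y":-0.003,"z":-0.01,"turn":0},{"x":0,"y":-0.003,"z":-0.03,"turn":0},{"x":0,"y":-0.003,"z":-0.06,"turn":0},{"x":0,"y":-0.003,"z":-0.08,"turn":0}]'
python3 -c "
from h import *
crop('side','pics/s3.png',160,110,180,140,4)"
```

```text
time_s: 4.75
tool_pos: [0.5183, 0.0077, 0.0306]
tool_rot: [179.9, -0.0, 99.2]
force: [-0.4, -0.6, -0.5]
grip_width: 0.0871
grasp_force: 0.4
time_s: 5.25
tool_pos: [0.5159, 0.0073, 0.113]
tool_rot: [179.8, 0.1, 99.2]
force: [0.9, -0.0, -0.1]
grip_width: 0.0871
grasp_force: 0.0
```

View pics/s3.png

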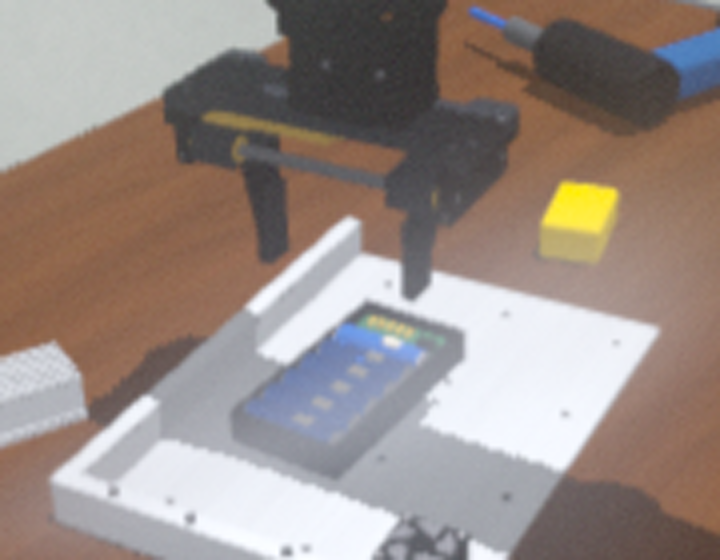

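The cassette is now nearly parallel to the rail and about 40 mm nearer to it, with top corners at (233,413), (333,448), (464,327) and (369,300). Next I'll turn the hand 90° and push the near side with both fingertips.

```bash
python3 -m crank '[{"x":0,"y":-0.006,"z":0,"turn":0.15},{"x":0,"y":-0.012,"z":0,"turn":0.3},{"x":0,"y":-0.018,"z":0,"turn":0.45},{"x":0,"y":-0.024,"z":0,"turn":0.6},{"x":0,"y":-0.03,"z":0,"turn":0.75},{"x":0,"y":-0.036,"z":0,"turn":0.9},{"x":0,"y":-0.042,"z":0,"turn":1.05},{"x":0,"y":-0.048,"z":0,"turn":1.2},{"x":0,"y":-0.054,"z":0,"turn":1.35},{"x":0,"y":-0.0585,"z":0,"turn":1.5},{"x":0,"y":-0.0585,"z":0,"turn":1.571},{"x":0,"y":-0.0585,"z":0,"turn":1.571}]'
python3 - <<'E'
from h import *
from cell import env
x=np.array([.4858,.0071,1.7307]);c,s=np.cos(x[2]),np.sin(x[2]);T=lambda w:(np.array([[c,s],[-s,c]])@(np.array(w)[:2]-x[:2])).round(4)
for (u,v),z in zip([(233,413),(333,448),(464,327),(369,300)],[.029,.029,.025,.025]): print(T(world('side',(160+u/4,110+v/4),z)))
o=env.get_obs();print('tcp',T(o['tool_pos']),o['tool_pos'],o['tool_rot'],o['qpos'].round(0))
E
```

```text
time_s: 6.8
tool_pos: [0.4573, -0.0023, 0.1109]
tool_rot: [180.0, -0.1, 9.2]
force: [0.4, 0.4, -1.0]
grip_width: 0.0872
grasp_force: 0.0
[ 0.0713 -0.0617]
[0.0746 0.0077]
[-0.0801  0.0177]
[-0.0822 -0.053 ]
tcp [-0.0047  0.0297] [ 0.45725196 -0.00225442  0.110861  ] [ 1.79966488e+02 -8.09075118e-02  9.21893304e+00] [ 29.   3. -33. 118.   2.  60. -85.]
```

```bash
python3 -m crank '[{"x":-0.004,"y":0,"z":0.02,"turn":0},{"x":-0.004,"y":0,"z":0.04,"turn":0},{"x":-0.004,"y":0,"z":0.06,"turn":0},{"x":-0.004,"y":0,"z":0.066,"turn":0},{"x":-0.004,"y":0,"z":0.072,"turn":0},{"x":-0.004,"y":0,"z":0.078,"turn":0},{"x":-0.004,"y":0,"z":0.08,"turn":0},{"x":-0.004,"y":0,"z":0.08,"turn":0}]'
```

```text
time_s: 7.8
tool_pos: [0.453, -0.003, 0.0306]
tool_rot: [180.0, -0.0, 9.2]
force: [0.4, -0.5, 0.2]
grip_width: 0.0871
grasp_force: 0.0
```

```bash
python3 -m crank '[{"x":0.005,"y":0,"z":0,"turn":0},{"x":0.01,"y":0,"z":0,"turn":0},{"x":0.015,"y":0,"z":0,"turn":0},{"x":0.02,"y":0,"z":0,"turn":0},{"x":0.025,"y":0,"z":0,"turn":0},{"x":0.03,"y":0,"z":0,"turn":0},{"x":0.035,"y":0,"z":0,"turn":0},{"x":0.04,"y":0,"z":0,"turn":0},{"x":0.044,"y":0,"z":0,"turn":0},{"x":0.048,"y":0,"z":0,"turn":0},{"x":0.05,"y":0,"z":0,"turn":0},{"x":0.05,"y":0,"z":0,"turn":0}]'
```

```text
time_s: 9.3
tool_pos: [0.5028, 0.0051, 0.0306]
tool_rot: [-180.0, -0.0, 9.2]
force: [-1.7, 0.1, -1.1]
grip_width: 0.0868
grasp_force: 0.5
```

```bash
python3 -m crank '[{"x":0.002,"y":0,"z":0,"turn":0},{"x":0.004,"y":0,"z":0,"turn":0},{"x":0.005,"y":0,"z":0,"turn":0},{"x":0.006,"y":0,"z":0,"turn":0},{"x":0.006,"y":0,"z":0,"turn":0}]'
python3 -m crank '[{"x":0.001,"y":0,"z":0,"turn":0},{"x":0.002,"y":0,"z":0,"turn":0},{"x":0.002,"y":0,"z":0,"turn":0}]'
```

```text
time_s: 9.93
tool_pos: [0.5083, 0.0059, 0.0306]
tool_rot: [180.0, -0.0, 9.2]
force: [-2.8, -0.6, 2.2]
grip_width: 0.0869
grasp_force: 1.6
time_s: 10.3
tool_pos: [0.509, 0.006, 0.0304]
tool_rot: [180.0, 0.2, 9.2]
force: [-7.0, -1.2, 4.3]
grip_width: 0.0872
grasp_force: 3.3
```

```bash
python3 -m crank '[{"x":-0.006,"y":0,"z":0,"turn":0},{"x":-0.01,"y":0,"z":-0.01,"turn":0},{"x":-0.01,"y":0,"z":-0.04,"turn":0},{"x":-0.01,"y":0,"z":-0.08,"turn":0}]'
python3 -m crank '[{"x":0,"y":0.01,"z":0,"turn":-0.15},{"x":0.005,"y":0.02,"z":0,"turn":-0.3},{"x":0.01,"y":0.03,"z":0,"turn":-0.45},{"x":0.015,"y":0.04,"z":0,"turn":-0.6},{"x":0.02,"y":0.05,"z":0,"turn":-0.75},{"x":0.025,"y":0.06,"z":0,"turn":-0.9},{"x":0.03,"y":0.07,"z":0,"turn":-1.05},{"x":0.035,"y":0.08,"z":0,"turn":-1.2},{"x":0.045,"y":0.09,"z":0,"turn":-1.35},{"x":0.0525,"y":0.093,"z":0,"turn":-1.5},{"x":0.0525,"y":0.093,"z":0,"turn":-1.571},{"x":0.0525,"y":0.093,"z":0,"turn":-1.571}]' 0.03
python3 - <<'E'
from h import *
from cell import env
x=np.array([.4858,.0071,1.7307]);c,s=np.cos(x[2]),np.sin(x[2]);T=lambda w:(np.array([[c,s],[-s,c]])@(np.array(w)[:2]-x[:2])).round(4)
o=env.get_obs();print('tcp',T(o['tool_pos']),o['tool_pos'],o['tool_rot'],o['grip_width'])
crop('side','pics/s4.png',160,110,180,140,4)
E
```

```text
time_s: 10.8
tool_pos: [0.5003, 0.0049, 0.1116]
tool_rot: [-180.0, -0.0, 9.2]
force: [0.5, 0.5, 0.3]
grip_width: 0.0867
grasp_force: 0.0
time_s: 12.3
tool_pos: [0.5676, -0.0788, 0.1113]
tool_rot: [179.9, 0.0, 99.1]
force: [1.4, -0.2, -0.3]
grip_width: 0.0304
grasp_force: 0.0
tcp [-0.0979 -0.0671] [ 0.56761883 -0.07884635  0.11131101] [1.79896287e+02 2.00216303e-02 9.91128181e+01] 0.030441751673953025
```

View pics/s4.png

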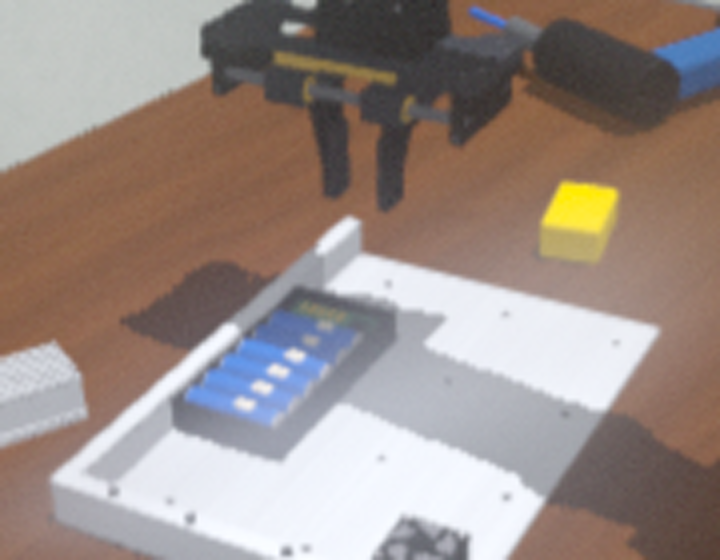

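The cassette is flush along the rail. Its trailing end, with near corner (395,315), is just below the fingertips. I'll lower behind that end and push toward the stop.

```bash
python3 -m crank '[{"x":-0.003,"y":0,"z":0.02,"turn":0},{"x":-0.003,"y":0,"z":0.04,"turn":0},{"x":-0.003,"y":0,"z":0.06,"turn":0},{"x":-0.003,"y":0,"z":0.066,"turn":0},{"x":-0.003,"y":0,"z":0.072,"turn":0},{"x":-0.003,"y":0,"z":0.078,"turn":0},{"x":-0.003,"y":0,"z":0.081,"turn":0},{"x":-0.003,"y":0,"z":0.081,"turn":0}]'
```

```text
time_s: 13.35
tool_pos: [0.5675, -0.0818, 0.0296]
tool_rot: [180.0, 0.0, 99.2]
force: [0.2, 0.2, 0.9]
grip_width: 0.0296
grasp_force: 0.0
```

```bash
python3 -m crank '[{"x":0.006,"y":0,"z":0,"turn":0},{"x":0.012,"y":0,"z":0,"turn":0},{"x":0.018,"y":0,"z":0,"turn":0},{"x":0.024,"y":0,"z":0,"turn":0},{"x":0.03,"y":0,"z":0,"turn":0},{"x":0.036,"y":0,"z":0,"turn":0},{"x":0.042,"y":0,"z":0,"turn":0},{"x":0.048,"y":0,"z":0,"turn":0},{"x":0.054,"y":0,"z":0,"turn":0},{"x":0.06,"y":0,"z":0,"turn":0},{"x":0.06,"y":0,"z":0,"turn":0}]'
```

```text
time_s: 14.72
tool_pos: [0.5576, -0.0209, 0.0293]
tool_rot: [-180.0, -0.1, 99.2]
force: [1.0, -0.1, 1.5]
grip_width: 0.0298
grasp_force: 0.4
```

```bash
python3 -m crank '[{"x":0.005,"y":0,"z":0,"turn":0},{"x":0.01,"y":0,"z":0,"turn":0},{"x":0.015,"y":0,"z":0,"turn":0},{"x":0.02,"y":0,"z":0,"turn":0},{"x":0.025,"y":0,"z":0,"turn":0},{"x":0.029,"y":0,"z":0,"turn":0},{"x":0.032,"y":0,"z":0,"turn":0},{"x":0.034,"y":0,"z":0,"turn":0},{"x":0.034,"y":0,"z":0,"turn":0}]'
python3 -m crank '[{"x":0.001,"y":0,"z":0,"turn":0},{"x":0.002,"y":0,"z":0,"turn":0},{"x":0.003,"y":0,"z":0,"turn":0},{"x":0.003,"y":0,"z":0,"turn":0}]'
```

```text
time_s: 15.85
tool_pos: [0.5523, 0.0116, 0.0295]
tool_rot: [-180.0, -0.0, 99.2]
force: [-0.3, -0.4, 0.4]
grip_width: 0.0301
grasp_force: 0.2
time_s: 16.35
tool_pos: [0.5521, 0.0141, 0.0296]
tool_rot: [180.0, -0.0, 99.2]
force: [-0.8, -2.6, -1.2]
grip_width: 0.0303
grasp_force: 0.9
```

```bash
python3 -m crank '[{"x":0.001,"y":0,"z":0,"turn":0},{"x":0.002,"y":0,"z":0,"turn":0},{"x":0.002,"y":0,"z":0,"turn":0}]'
python3 -m crank '[{"x":0.001,"y":0,"z":0,"turn":0},{"x":0.002,"y":0,"z":0,"turn":0},{"x":0.002,"y":0,"z":0,"turn":0}]'
```

```text
time_s: 16.73
tool_pos: [0.5519, 0.0152, 0.0296]
tool_rot: [180.0, 0.1, 99.1]
force: [1.3, -2.6, -0.2]
grip_width: 0.0297
grasp_force: 2.1
time_s: 17.1
tool_pos: [0.5518, 0.0153, 0.0296]
tool_rot: [180.0, 0.2, 99.1]
force: [1.7, -7.8, -1.3]
grip_width: 0.0303
grasp_force: 3.9
```

The arm has stalled against the stop at the expected place (TCP pan x about -2 mm). I'll back off, rise and check.

```bash
python3 -m crank '[{"x":-0.01,"y":0,"z":0,"turn":0},{"x":-0.02,"y":0,"z":-0.005,"turn":0},{"x":-0.03,"y":0,"z":-0.05,"turn":0},{"x":-0.06,"y":0,"z":-0.1,"turn":0},{"x":-0.1,"y":0,"z":-0.13,"turn":0},{"x":-0.15,"y":0,"z":-0.13,"turn":0},{"x":-0.2,"y":0,"z":-0.13,"turn":0},{"x":-0.25,"y":0,"z":-0.13,"turn":0},{"x":-0.25,"y":0,"z":-0.13,"turn":0}]'
python3 -c "
from h import *
crop('top','pics/c2.png',180,112,133,126,4*1)
crop('top','pics/c3.png',180,132,133,100,6)
crop('side','pics/s5.png',150,110,180,140,4)"
```

```text
time_s: 18.23
tool_pos: [0.5905, -0.2348, 0.1592]
tool_rot: [-180.0, 0.1, 98.7]
force: [-0.6, 1.3, -0.8]
grip_width: 0.0304
grasp_force: 0.0
```

View pics/c3.png

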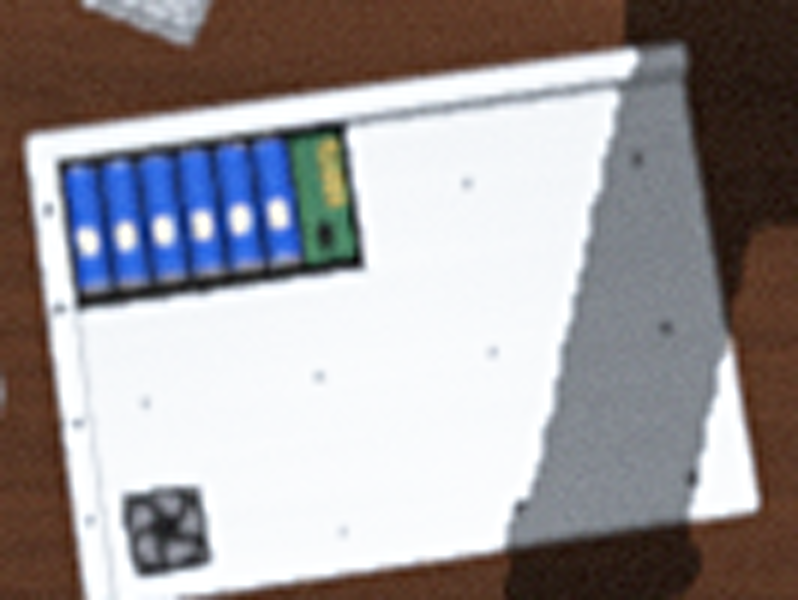

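View pics/s5.png

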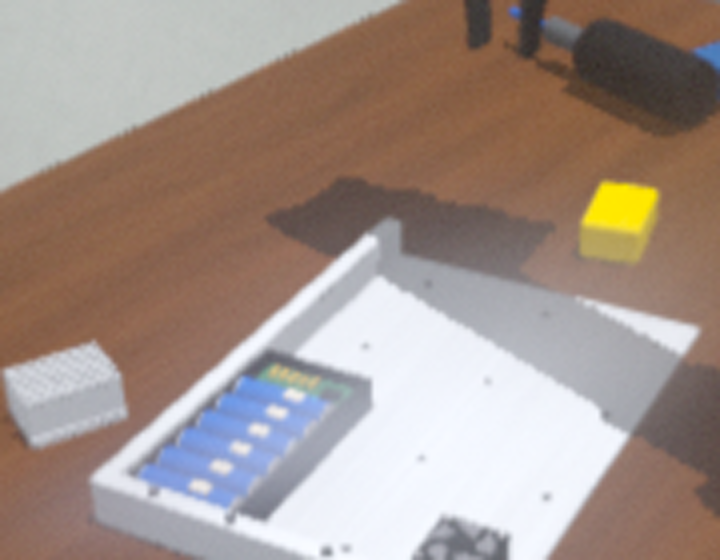

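The cassette sits in the corner. Its leading corner is at (62,160), against the stop/rail corner at (57,160), and its long edge is parallel to the rail within about 0.5°. The fan at (167,530) and the heat sink haven't moved, and the hand is clear.

```bash
python3 -m crank '[{"x":0,"y":0,"z":0,"turn":0},{"x":0,"y":0,"z":0,"turn":0},{"x":0,"y":0,"z":0,"turn":0}]'; python3 -c "
from cell import env
print(env.sign_off())"
```

```text
time_s: 18.75
tool_pos: [0.5913, -0.2282, 0.1597]
tool_rot: [180.0, 0.0, 99.2]
force: [0.4, 0.2, 0.3]
grip_width: 0.0303
grasp_force: 0.0
the job is handed in; nothing more can be done
None
```

I pushed the cassette home into the corner, flush with the rail and up against the end stop, with the hand clear, and handed the job in at about 19 s; sign-off returned no verdict.

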